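Press a phone's new back glass in the screw press

TASK

Gently push the loaded tray home under the press until it meets its stop. Then grip the crank by its loose sleeve and wind the press down clockwise, feeling for where the pad first meets the phone, and go about a quarter of a turn past that touch, never letting go of the sleeve before it is pressed. Then let go, leaving the phone pressed and the other things on the bench undisturbed.

Things in the scene. Friction and masses are not known exactly. Their poses are not given: they have to be found in the camera images.
- tray_tab (a point): Black upright pull tab of the tray: 50 mm wide (x), 10 mm thick along the tray's travel (y, + is the way in), standing 34 to 84 mm above the bench, free all round; the point is at its middle, 74 mm up. It starts about 260 mm from the screw axis and ends 160 mm from it: 100 mm of travel to a hard stop. Sliding takes about 3 N; slamming it in would shift the glass.
- nest (a point): Middle of the tray's blue bed (160 x 80 mm, low walls; tray plate 205 x 100 mm), 42 mm above the bench, on which the phone lies. Same axes as the tab. With the tray home it lies straight under the screw axis.
- tray: The aluminium tray; origin at the middle of its plate's underside, 30 mm above the bench, 12 mm under the nest point; y is the way in.
- crank_axis (a point): Point on the vertical screw axis at the underside of the crank arm, 223 to 232 mm above the bench at the start; it goes down with the screw but does not turn; y is the tray's way in. Press: grey base 290 x 220 mm, two columns 122 mm either side of the axis along x, crosshead 290 x 56 mm between them, its top (with screw nut) at 190 mm. Nothing stands higher than the sleeve.
- sleeve_mid (a point): Middle of the crank's black grip sleeve: upright cylinder 26 mm across, 55 mm long, spinning freely on its pin, 60 mm from the screw axis, this point 37.5 mm above crank_axis; it stands 2 mm over the steel crank arm (8 mm thick) and has a 3 mm washer on top. Clockwise from above, crank and sleeve go down together 24 mm a turn (3.82 mm per rad).
- sleeve: The sleeve; origin on its axis at its lower end. Turning free takes about 7.7 N along the circle at the sleeve; from where the pad meets the phone it gets heavier by about 1.3 N at once, then 2.4 N per rad, as the platen's springs are wound up (20 N of pressing at touch, then 38 N per rad). The screw drags enough to stay where it is left.
- phone_mid (a point): Centre of the phone, 152 (x) x 73 (y) x 8.5 mm, face down in the nest, its new green back glass up at 51 mm above the bench. The press's orange pad comes down on it. How far the pad hangs below the screw was set for the last job and differs each time: it starts 5 to 29 mm above the glass, so the first touch (0.2 to 1.2 turns of the crank) must be felt.
- phone: The phone, about 0.22 kg; origin at the middle of its underside, 4.25 mm below phone_mid. Well pressed is 60 to 115 N (60 to 140 degrees of crank past first touch, 4 to 7 N heavier at the sleeve than free); over 130 N the glass cracks.
- multimeter_mid (a point): Hand multimeter lying flat, dark grey, 88 x 165 x 48 mm; point at its middle, 20 mm above the bench; leave alone.
- dropper_mid (a point): White dropper bottle with yellow cap, 38 mm across, 95 mm tall, standing; point on its axis half-way up; leave alone.
- toolcup_mid (a point): Black cup of pens and picks, 80 mm across, 100 mm tall, pens up to 165 mm; point on its axis 50 mm up; leave alone.
- screwdish_mid (a point): Round steel dish of small screws, 68 mm across, 22 mm tall; point on its axis half-way up; leave alone.
Mind the look-alikes: they are no part of the job. There is more than one size of the phone; the one meant has the size given above.

How it is judged (in metres and radians):
On the way, in this order (a step that is already met when the one before it is completed fails the run):
1. the tray is pushed home (within 2.5 mm of its stop) with the phone in its nest (y of nest in the frame of crank_axis above -0.0025 m and horizontal distance between phone_mid and nest below 0.005 m), for 0.2 s.
2. the phone is pressed with 60 to 115 N, the fingers still on the sleeve (y of nest in the frame of crank_axis above -0.0025 m and contact force between tray and phone between 60 and 115 N and contact force between the fingers and sleeve above 0.5 N), for 0.2 s.
At the end, for the whole second after the job is handed in: The tray is home within 2.5 mm, the phone lies in its nest within 5 mm and is pressed with 60 to 115 N; the crank is at rest and the sleeve let go (all of step 1 and contact force between tray and phone between 60 and 115 N and angular speed of sleeve below 0.1 rad/s and contact force between the fingers and sleeve below 0.1 N); the robot touches nothing.
It fails at once if the phone is pressed with more than 130 N (contact force between tray and phone above 130 N).
It fails at once if the sleeve is let go after the crank has been turned (screw moved 3 mm) and before the phone is pressed (50 N) (distance of crank_axis from where it was at the start of the episode above 0.003 m and contact force between tray and phone below 50 N and contact force between the fingers and sleeve below 0.3 N).
It fails at once if the tray is slammed in (faster than 0.3 m/s) (linear speed of tray above 0.3 m/s).
It fails at once if a bystander is moved more than 20 mm (distance of any of multimeter_mid, dropper_mid, toolcup_mid, screwdish_mid from where it was at the start of the episode above 0.02 m).
It also fails if it takes over 72 s, if anything falls off the work surface, if the arm or the gripper's body presses on something with over 40 N, if the wrist force passes 120 N, or if a joint passes its speed limit or range.

ROBOT

A 6-joint arm with a two-finger parallel gripper is mounted at the origin on the work surface. World frame = base frame: x ahead of the robot, y to its left, z up, the work surface at z = 0. Lengths are in m, angles in degrees, forces in N, time in s.
With the tool pointing down it reaches from about 0.3 to 0.775 m from the base axis. Payload 14.6 kg.
Tool frame: the origin (TCP) lies at the centre of the arm's flange, where the gripper is bolted on; the fingertips stand 199 mm ahead of it and the grasp point (between the pads) lies 180 mm ahead of it; z points along the fingers, y is the direction in which the jaws open and shut (so a half turn about z gives the same grasp; the last joint's range is limited). The gripper opens to 94 mm and grips with 3 to 60 N. Pads are 16 mm wide; open, the fingers measure 119 mm over their backs; the gripper's body (75 mm by 177 mm) begins 78 mm behind the grasp point.
Start: joints at [-67.93, 17.183, 87.147, -0, 75.671, -3.816], TCP at [0.24, -0.495, 0.405] pointing down, gripper open.
Joint ranges: [-173.82, 173.82], [-45.26, 126.66], [13.44, 144.39], [-59.66, 239.66], [0, 175.72], [-146.38, 146.38]. Speed limits (degrees/s): [127.2, 127.2, 147.25, 180, 180, 180].

INTERFACE

Orientations are given as [roll, pitch, yaw] about the fixed x, y, z axes, in that order (R = Rz(yaw) Ry(pitch) Rx(roll)).
In Python, from workcell import manip gives the robot as it stands.
- The arm moves only by the tool send_rows, never from a script. Its argument "deltas" is text: rows parted by semicolons, each of 7 numbers parted by spaces: the closure, from 0 (fully open) to 1 (shut), then the shift along the world's x, y, z in mm, then the turn, a rotation vector about the world's x, y, z in degrees. In form: claw tx ty tz ax ay az; .... A call has 1 to 20 rows; each row is the pose to reach, as a shift and turn from the pose commanded when the call began; what a row does not reach only later rows make up. A row lasts 1/12 s, in which the tool goes at most 41.7 mm and 7.16 degrees, less where a joint would pass 70% of its speed; a pose out of reach is approached as far as the arm can. A call with a gripper value outside its range is refused whole. The fingers move at their own pace and stop on an object; "squeeze" is the grip in N (left out, the last holds). Time passes only in rows, so rows that repeat a pose let the fingers close. It gives the time, the measured TCP pose, the force and the opening at its end, in the units of the state.
- manip.read_state(): the state, without advancing time (a new reading comes with each control period).
- manip.snapshot(name): name is "scene" or "side" or "wrist"; returns the picture (400x640x3 uint8, red, green, blue); there is no depth.
- manip.camera_params(name): a dict with "K" (3x3 intrinsics, pixels), "origin" and "orientation" of the camera in the world. Camera axes: x right, y down, z forward; pixel columns grow to the right and rows downward; lengths in m; the calibration is good to about 2 mm. A picture is of the moment at which its call begins: read the wrist's pose just before it. camera_params takes no time and is no camera call; for the wrist camera it gives the pose at the moment of the call.
- manip.hand_in(): hands the job in, once; it reports no verdict.
Trained networks look in the newest picture that a camera, given by its name, has taken for a name from the list of things; names that differ only in an ending like _2 or _b are one class to them, and where a whole thing is asked for, a point or a joint stands for the part that bears it (a point fixed in the world has none). Each returns a list of dicts, best first, with "confidence" (0 to 1); they miss things now and then, are a little off and sometimes report something else, mostly with a low value. They report only what shows in the picture. A call takes as long as a camera call. They do not tell look-alikes from the thing itself.
- manip.trace(camera, query): "region" (400x640 bool, what is visible of it) and "centre" ([column, row] in pixels, amid what is visible of it).
The state is a dict: "time": time; "joints": joint angles; "qvel": joint speeds; "joint_efforts": joint torques, N m; "tool_pos": TCP position; "ee_rot": TCP orientation; "contact_force": force on the tool from outside, world axes, zero at the start; "ft_torque": the same for the moment, N m; "finger_gap": finger opening in m.
Only numpy, scipy, OpenCV 4.12 (cv2) and the standard library are available. Lean on these libraries where they do the work, as an engineer would, in place of code of your own. Each camera call takes 0.05 s, during which the arm holds its last target.

## Working session

There is one attempt and no reset: what is moved stays moved. The work goes in short steps, Python scripts to look and compute and a tool call to move; the robot and the scene stay as the last step left them, time stands still between calls to the robot, and variables do not carry over. Pictures are saved under pics/ and viewed, and the job is handed in when it is done.

Besides the shell and the picture viewer there is one more tool, called as a command line: name --argument value ..., lists and objects as JSON in quotes. send_rows: Moves the arm, as the interface text tells. Its arguments: {"type":"object","properties":{"deltas":{"type":"string"},"squeeze":{"type":"number"}},"required":["deltas"]}

```bash
mkdir -p pics; ls
python3 - <<'E'
from workcell import manip
import cv2,numpy as np
print(manip.read_state())
for n in ["scene","side","wrist"]:
    im=manip.snapshot(n); cv2.imwrite(f"pics/{n}0.png",im[:,:,::-1])
    p=manip.camera_params(n); print(n,p)
    for q in ["tray_tab","sleeve","phone","nest","tray"]:
        try:
            r=manip.trace(n,q); print(q,[(round(d["confidence"],2),np.round(d["centre"],1).tolist(),int(d["region"].sum())) for d in r[:4]])
        except Exception as e: print(q,e)
E
```

```text
pics
{'time': 0.0, 'joints': array([-6.79312458e+01,  1.72176707e+01,  8.71808968e+01,  1.09176607e-03,
        7.56711239e+01, -3.81512668e+00]), 'qvel': array([-0.08686853,  0.00400675, -0.09379232,  0.01049276, -0.13021295,
        0.10132747]), 'joint_efforts': array([-6.95366889e-04, -5.31808126e+01, -3.52742708e+01,  7.08305743e-02,
        2.44302111e-02, -7.99634245e-05]), 'tool_pos': array([ 0.24009572, -0.49479399,  0.40406223]), 'ee_rot': array([-1.79930533e+02, -5.69220383e-03,  2.58836066e+01]), 'contact_force': array([ 0.20151125, -0.21043891,  0.48556668]), 'ft_torque': array([-0.0242315 ,  0.03850209, -0.02662305]), 'finger_gap': 0.0940147092970817}
scene {'K': array([[445.16162347,   0.        , 318.09327969],
       [  0.        , 445.16162347, 204.55874742],
       [  0.        ,   0.        ,   1.        ]]), 'origin': array([1.1633052 , 0.55442584, 0.92528701]), 'orientation': array([-133.39289841,   -0.33861538,  130.42749467])}
tray_tab [(0.59, [283.8, 242.2], 1624), (0.4, [379.0, 197.5], 233)]
sleeve [(0.82, [380.5, 197.5], 194)]
phone [(0.87, [310.0, 245.6], 
[... 376 characters left out ...]
ray([-134.48475808,    0.72272312,  118.27927578])}
tray_tab [(0.79, [300.8, 244.4], 1778)]
sleeve [(0.55, [382.5, 191.9], 188)]
phone [(0.95, [232.6, 300.4], 829), (0.92, [315.3, 244.5], 1126), (0.63, [292.4, 162.5], 1085)]
nest [(0.8, [303.1, 246.8], 1768)]
tray [(0.78, [300.9, 244.7], 1815), (0.63, [358.5, 206.4], 1434)]
wrist {'K': array([[283.25462682,   0.        , 325.05526367],
       [  0.        , 283.25462682, 198.61076894],
       [  0.        ,   0.        ,   1.        ]]), 'origin': array([ 0.30774065, -0.461565  ,  0.38434252]), 'orientation': array([ 1.65037804e+02,  2.19176802e-02, -6.41438540e+01])}
tray_tab []
sleeve []
phone [(0.59, [144.3, 67.4], 13504)]
nest []
tray []
```

View pics/scene0.png

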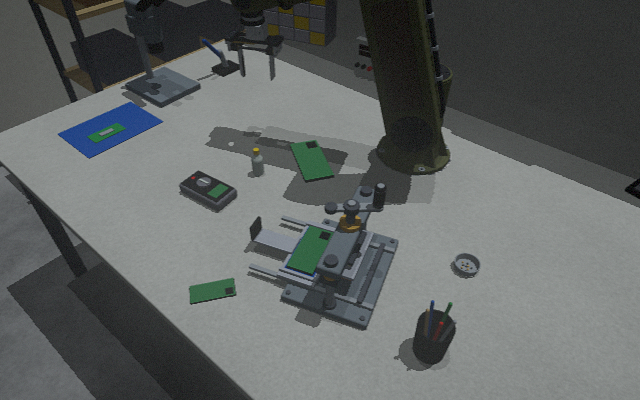

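View pics/side0.png

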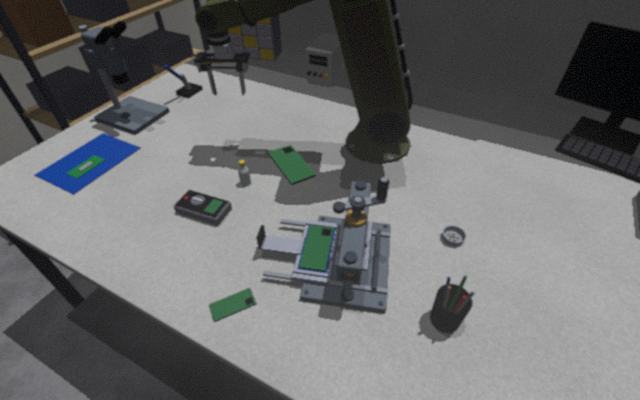

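View pics/wrist0.png

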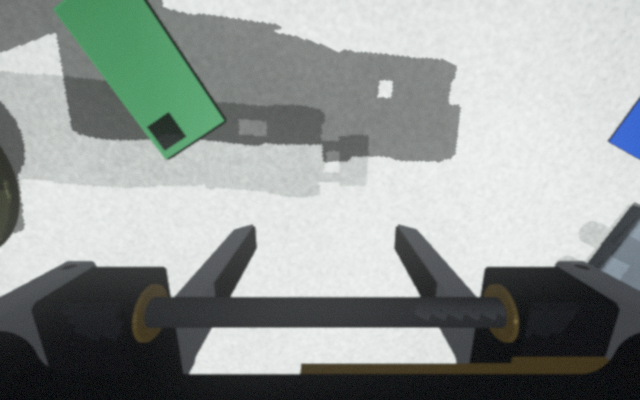

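Run:
```python
import cv2
a=cv2.imread('pics/scene0.png')[130:330,180:480]
cv2.imwrite('pics/scene0c.png',cv2.resize(a,(800,533),interpolation=cv2.INTER_CUBIC))
a=cv2.imread('pics/side0.png')[130:330,180:480]
cv2.imwrite('pics/side0c.png',cv2.resize(a,(800,533),interpolation=cv2.INTER_CUBIC))
```

```text
(no output)
```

View pics/scene0c.png

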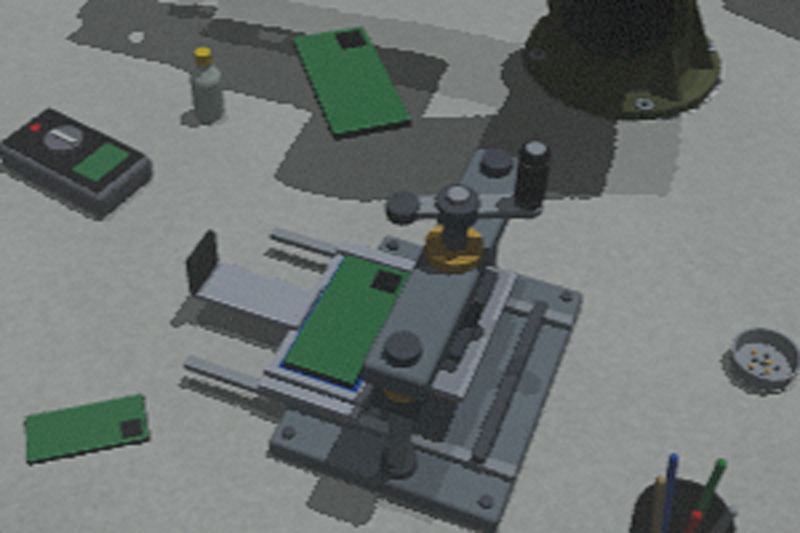

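View pics/side0c.png

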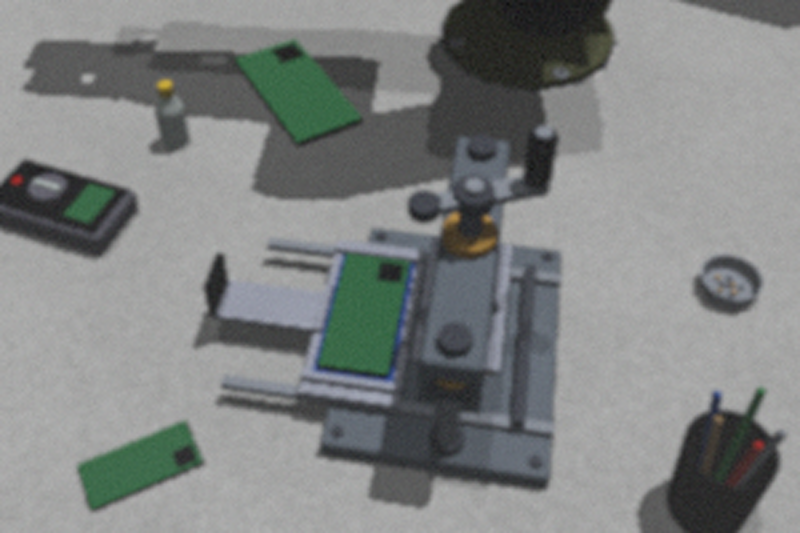

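```bash
cat > h.py <<'E'
from workcell import manip
import cv2,numpy as np
from scipy.spatial.transform import Rotation as R
def cam(n):
    p=manip.camera_params(n); return p["K"],np.array(p["origin"]),R.from_euler('xyz',p["orientation"],degrees=True).as_matrix()
def ray(c,px):
    K,o,M=c; d=M@np.linalg.inv(K)@np.array([px[0],px[1],1.]); return o,d/np.linalg.norm(d)
def atz(c,px,z):
    o,d=ray(c,px); return o+d*(z-o[2])/d[2]
def proj(c,P):
    K,o,M=c; q=K@(M.T@(np.asarray(P,float)-o)); return q[:2]/q[2]
def tri(obs):
    A=np.zeros((3,3));b=np.zeros(3)
    for c,px in obs:
        o,d=ray(c,px);Q=np.eye(3)-np.outer(d,d);A+=Q;b+=Q@o
    return np.linalg.solve(A,b)
E
python3 - <<'E'
import cv2
for n,(x,y) in {"scene":(240,170),"side":(250,165)}.items():
    a=cv2.imread(f'pics/{n}0.png')[y:y+120,x:x+160]
    b=cv2.resize(a,(800,600),interpolation=cv2.INTER_CUBIC)
    b=cv2.convertScaleAbs(b,alpha=1.5,beta=20)
    for i in range(0,160,20): cv2.putText(b,str(x+i),(i*5,10),0,.35,(0,0,255));cv2.line(b,(i*5,0),(i*5,600),(90,90,200),1)
    for i in range(0,120,20): cv2.putText(b,str(y+i),(0,i*5+10),0,.35,(0,0,255));cv2.line(b,(0,i*5),(800,i*5),(90,90,200),1)
    cv2.imwrite(f'pics/{n}0d.png',b)
E
```

```text
(no output)
```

View pics/scene0d.png

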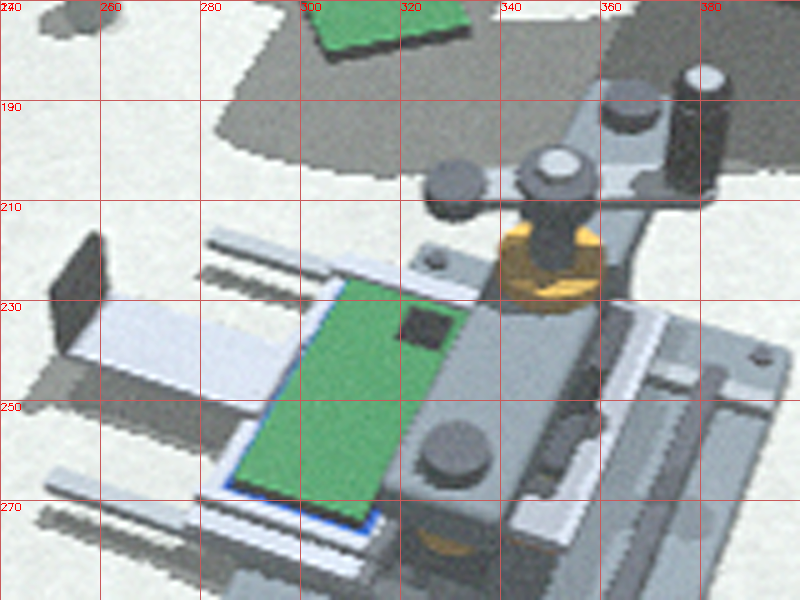

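View pics/side0d.png

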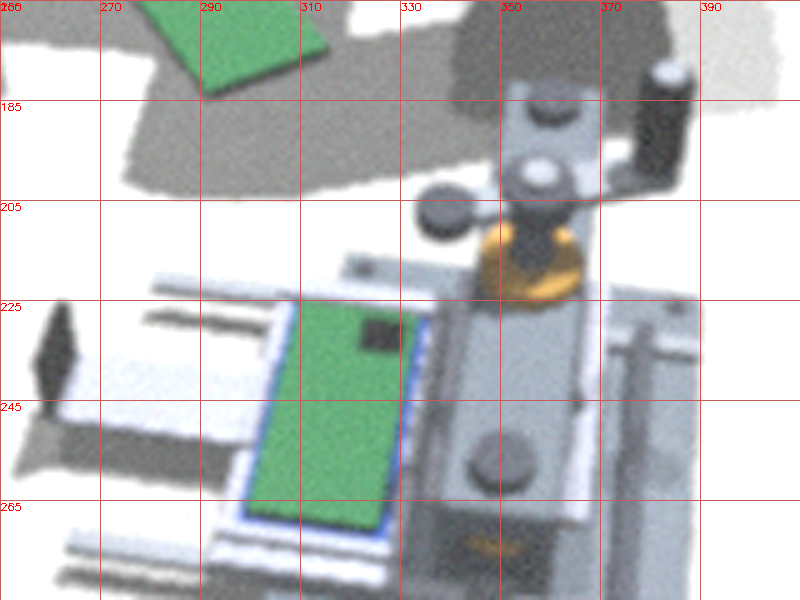

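Run:
```python
from h import *
S=cam("scene");D=cam("side")
for n,s,d in [("washer",(380.8,185.6),(383.8,179.4)),("knob",(351.6,202.4),(358.2,199)),("boltN",(331,259),(350.4,256.2)),("boltF",(366.6,190),(361,185)),("tabtop1",(259.6,216.4),(263,225.6)),("counter",(331.2,206),(339.2,206))]:
    print(n,tri([(S,s),(D,d)]).round(4))
print("phone",[atz(S,p,.051)[:2].round(4) for p in [(309,226),(286.6,266.4),(312.4,274.4)]],[atz(D,p,.051)[:2].round(4) for p in [(309.4,225.4),(333.6,227.4),(325.6,270),(299.4,267)]])
for z in (.195,.200): print("bolts",[atz(c,p,z)[:2].round(4) for c,p in [(S,(331,259)),(S,(366.6,190)),(D,(350.4,256.2)),(D,(361,185))]])
print("tab top",[atz(S,p,.084)[:2].round(4) for p in [(259.6,216.4),(250.4,227.6)]],atz(D,(263,225.6),.084)[:2])
for z in (.29,.295): print("washer",atz(S,(380.8,185.6),z),atz(D,(383.8,179.4),z))
```

```text
washer [0.5198 0.1889 0.2942]
knob [0.5666 0.1483 0.253 ]
boltN [0.68   0.1839 0.1894]
boltF [0.4478 0.1095 0.1864]
tabtop1 [ 0.6258 -0.1018  0.0894]
counter [0.5945 0.1131 0.2393]
phone [array([ 0.5368, -0.005 ]), array([0.6779, 0.0447]), array([0.6548, 0.1097])] [array([ 0.5385, -0.004 ]), array([0.5127, 0.0619]), array([0.6546, 0.1089]), array([0.6784, 0.0435])]
bolts [array([0.6822, 0.1861]), array([0.4541, 0.1137]), array([0.6855, 0.1857]), array([0.4588, 0.1134])]
bolts [array([0.6855, 0.1887]), array([0.4589, 0.1167]), array([0.689 , 0.1871]), array([0.4641, 0.1153])]
tab top [array([ 0.6199, -0.1074]), array([ 0.6644, -0.0957])] [ 0.62463266 -0.10392211]
washer [0.51436689 0.18595557 0.29      ] [0.51625337 0.18802309 0.29      ]
washer [0.51947433 0.1888556  0.295     ] [0.52186421 0.1895448  0.295     ]
```

The phone that sits in the tray is the target: scene (310,246), measured about 150 x 71 mm. The look-alikes are the free green boards at scene (213,290) and (313,159), plus the one on the blue mat at (107,132). The sleeve is the black upright cylinder at (381,195), not the counterweight knob at (331,206). The crops above confirm this.

The numbers check out:
- **Column caps:** 244 mm apart, as given.
- **Screw axis:** about (0.565, 0.147).
- **Way in:** yaw about 18.5°.

Next I move above the start point outside the tab with the jaws shut.

send_rows --deltas "1 418 362 0 0 0 82.6; 1 418 362 0 0 0 82.6; 1 418 362 0 0 0 82.6; 1 418 362 0 0 0 82.6; 1 418 362 0 0 0 82.6; 1 418 362 0 0 0 82.6; 1 418 362 0 0 0 82.6; 1 418 362 0 0 0 82.6; 1 418 362 0 0 0 82.6; 1 418 362 0 0 0 82.6; 1 418 362 0 0 0 82.6; 1 418 362 0 0 0 82.6; 1 418 362 0 0 0 82.6; 1 418 362 0 0 0 82.6; 1 418 362 0 0 0 82.6; 1 418 362 0 0 0 82.6; 1 418 362 0 0 0 82.6; 1 418 362 0 0 0 82.6" --squeeze 20

```text
time: 2.4
tool_pos: [0.6574, -0.1339, 0.405]
ee_rot: [180.0, 0.0, 108.4]
contact_force: [0.0, -0.5, -0.0]
finger_gap: 0.0004
```

Run:
```python
from h import *
s=manip.read_state(); print({k:np.round(s[k],4) for k in ("time","joints","tool_pos","ee_rot","contact_force","finger_gap")})
W=cam("wrist"); im=manip.snapshot("wrist"); cv2.imwrite("pics/w1.png",im[:,:,::-1])
A=np.array([.565,.1472]);Y=np.array([-.317,.948]);X=np.array([.948,.317])
for n,P in {"tabL":[*(A-.265*Y-.025*X),.084],"tabR":[*(A-.265*Y+.025*X),.084],"tip":[*s["tool_pos"][:2],s["tool_pos"][2]-.199]}.items(): print(n,proj(W,P).round(1))
r=manip.trace("wrist","tray_tab"); print([(d["confidence"],d["centre"]) for d in r])
```

```text
{'time': np.float64(2.4), 'joints': array([-1.46410e+01,  3.31229e+01,  6.45166e+01, -5.60000e-03,
        8.23455e+01, -3.30444e+01]), 'tool_pos': array([ 0.6574, -0.1339,  0.405 ]), 'ee_rot': array([1.799905e+02, 1.280000e-02, 1.084041e+02]), 'contact_force': array([ 0.0391, -0.4916, -0.0208]), 'finger_gap': np.float64(0.0004)}
tabL [302.6 166.1]
tabR [349.5 166. ]
tip [324.6 238. ]
[(0.75, [321.8, 58.1])]
```

View pics/w1.png

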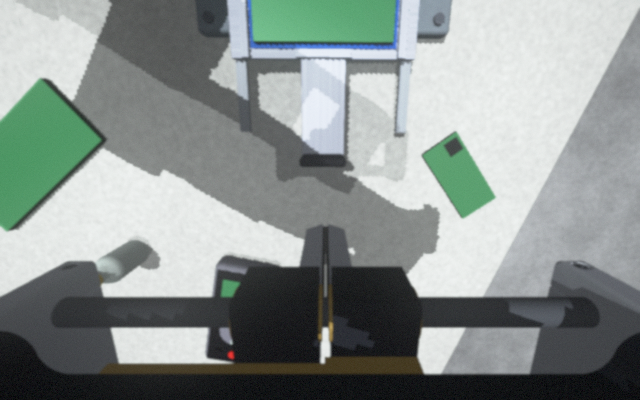

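The wrist view shows the tab at columns 300–348, row about 160, which matches the prediction to within a few pixels. Nothing lies under the fingers, so I descend.

send_rows --deltas "1 0 0 -40 0 0 0; 1 0 0 -80 0 0 0; 1 0 0 -120 0 0 0; 1 0 0 -150 0 0 0; 1 0 0 -156 0 0 0; 1 0 0 -156 0 0 0; 1 0 0 -156 0 0 0"

```text
time: 3.08
tool_pos: [0.6584, -0.1332, 0.2507]
ee_rot: [179.9, 0.1, 108.5]
contact_force: [0.2, -0.3, 0.0]
finger_gap: 0.0005
```

send_rows --deltas "1 -0.6 1.9 0 0 0 0; 1 -1.3 3.8 0 0 0 0; 1 -1.9 5.7 0 0 0 0; 1 -2.5 7.6 0 0 0 0; 1 -3.2 9.5 0 0 0 0; 1 -3.8 11.4 0 0 0 0; 1 -4.4 13.3 0 0 0 0; 1 -5.1 15.2 0 0 0 0; 1 -5.7 17.1 0 0 0 0; 1 -6.3 19 0 0 0 0; 1 -7 20.9 0 0 0 0; 1 -7.6 22.8 0 0 0 0; 1 -8.2 24.6 0 0 0 0; 1 -9 26.5 0 0 0 0; 1 -9.5 28.4 0 0 0 0"

```text
time: 4.33
tool_pos: [0.6485, -0.1043, 0.2487]
ee_rot: [180.0, 0.0, 108.5]
contact_force: [1.3, -2.9, -0.0]
finger_gap: 0.0007
```

send_rows --deltas "1 -1.1 3.3 0 0 0 0; 1 -2.2 6.6 0 0 0 0; 1 -3.3 10 0 0 0 0; 1 -4.4 13.3 0 0 0 0; 1 -5.6 16.6 0 0 0 0; 1 -6.7 20 0 0 0 0; 1 -7.8 23.2 0 0 0 0; 1 -8.9 26.5 0 0 0 0; 1 -10 29.9 0 0 0 0; 1 -11.1 33.2 0 0 0 0; 1 -12.2 36.5 0 0 0 0; 1 -13.3 39.8 0 0 0 0; 1 -14.4 43.1 0 0 0 0; 1 -15.5 46.4 0 0 0 0; 1 -16.7 49.8 0 0 0 0; 1 -17.8 53.1 0 0 0 0; 1 -18.9 56.4 0 0 0 0; 1 -20 59.7 0 0 0 0; 1 -21.1 63 0 0 0 0; 1 -22.2 66.4 0 0 0 0"

```text
time: 6.0
tool_pos: [0.6263, -0.0377, 0.2487]
ee_rot: [180.0, 0.0, 108.5]
contact_force: [3.5, -1.6, 0.7]
finger_gap: 0.0003
```

send_rows --deltas "1 -0.6 1.9 0 0 0 0; 1 -1.3 3.8 0 0 0 0; 1 -1.9 5.7 0 0 0 0; 1 -2.5 7.6 0 0 0 0; 1 -3.2 9.5 0 0 0 0; 1 -3.8 11.4 0 0 0 0; 1 -4.4 13.3 0 0 0 0; 1 -5.1 15.2 0 0 0 0; 1 -5.1 15.2 0 0 0 0"

```text
time: 6.75
tool_pos: [0.6211, -0.0224, 0.2486]
ee_rot: [-180.0, -0.0, 108.5]
contact_force: [-0.6, -0.2, -0.4]
finger_gap: 0.0001
```

send_rows --deltas "1 -0.3 1 0 0 0 0; 1 -0.6 2 0 0 0 0; 1 -1 3 0 0 0 0; 1 -1.3 4 0 0 0 0; 1 -1.3 4 0 0 0 0"

```text
time: 7.17
tool_pos: [0.6201, -0.0197, 0.2486]
ee_rot: [180.0, 0.1, 108.5]
contact_force: [5.2, -10.4, -2.1]
finger_gap: 0.0005
```

send_rows --deltas "1 -0.3 1 0 0 0 0; 1 -0.6 2 0 0 0 0; 1 -0.6 2 0 0 0 0"

```text
time: 7.42
tool_pos: [0.6198, -0.0191, 0.2487]
ee_rot: [179.9, 0.3, 108.4]
contact_force: [9.4, -23.0, -4.6]
finger_gap: 0.0004
```

Force rises from 10 N to 23 N without motion, so the tray is at its stop. I retreat and look.

send_rows --deltas "1 2 -6 0 0 0 0; 1 8 -24 0 0 0 0; 1 14 -42 0 0 0 0; 0.3 14 -42 40 0 0 0; 0.3 14 -42 80 0 0 0; 0.3 14 -42 120 0 0 0; 0.3 14 -42 160 0 0 0; 0.3 14 -42 190 0 0 0; 0.3 14 -42 190 0 0 0"

```text
time: 8.17
tool_pos: [0.633, -0.0584, 0.4458]
ee_rot: [179.5, 0.2, 108.5]
contact_force: [0.8, 0.4, 0.8]
finger_gap: 0.0368
```

Run:
```python
from h import *
s=manip.read_state(); print({k:np.round(s[k],4) for k in ("time","joints","tool_pos","ee_rot","contact_force","finger_gap")})
for n,(x,y) in {"scene":(240,170),"side":(250,165)}.items():
    a=manip.snapshot(n)[:,:,::-1]; cv2.imwrite(f'pics/{n}1.png',a)
    for q in ["sleeve","nest","phone"]: print(n,q,[(round(d["confidence"],2),np.round(d["centre"],1)) for d in manip.trace(n,q)][:3])
    b=cv2.resize(a[y:y+120,x:x+160],(800,600),interpolation=cv2.INTER_CUBIC)
    b=cv2.convertScaleAbs(b,alpha=1.5,beta=20)
    for i in range(0,160,20): cv2.putText(b,str(x+i),(i*5,10),0,.35,(0,0,255));cv2.line(b,(i*5,0),(i*5,600),(90,90,200),1)
    for i in range(0,120,20): cv2.putText(b,str(y+i),(0,i*5+10),0,.35,(0,0,255));cv2.line(b,(0,i*5),(800,i*5),(90,90,200),1)
    cv2.imwrite(f'pics/{n}1d.png',b)
cv2.imwrite("pics/w2.png",manip.snapshot("wrist")[:,:,::-1])
```

```text
{'time': np.float64(8.1667), 'joints': array([-8.57930e+00,  2.69396e+01,  6.83757e+01,  2.92000e-02,
        8.41617e+01, -2.70915e+01]), 'tool_pos': array([ 0.633 , -0.0584,  0.4458]), 'ee_rot': array([179.5212,   0.2122, 108.5085]), 'contact_force': array([0.7966, 0.4461, 0.8013]), 'finger_gap': np.float64(0.0368)}
scene sleeve [(0.23, array([318.2, 253.9]))]
scene nest [(0.6, array([316.7, 250.9]))]
scene phone [(0.67, array([311.8, 161.6])), (0.6, array([211.2, 287.7])), (0.55, array([345.3, 282.1]))]
side sleeve [(0.53, array([383.4, 190.6]))]
side nest [(0.56, array([328.4, 254.8]))]
side phone [(0.56, array([293.8, 163.5])), (0.51, array([360.5, 272.8]))]
```

View pics/scene1d.png

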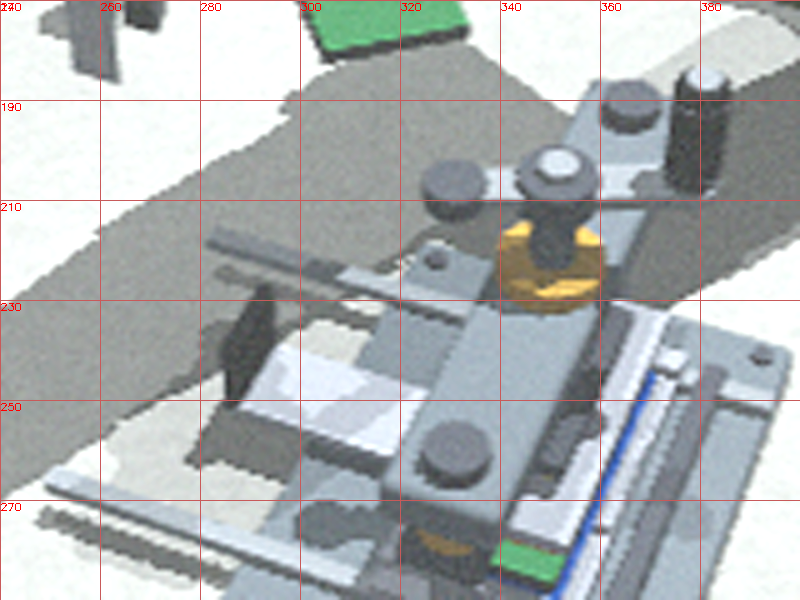

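View pics/side1d.png

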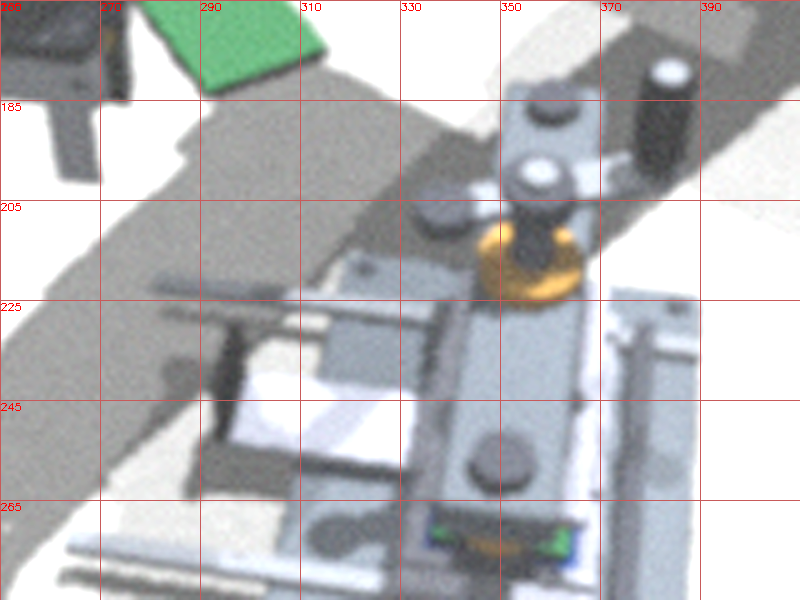

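View pics/w2.png

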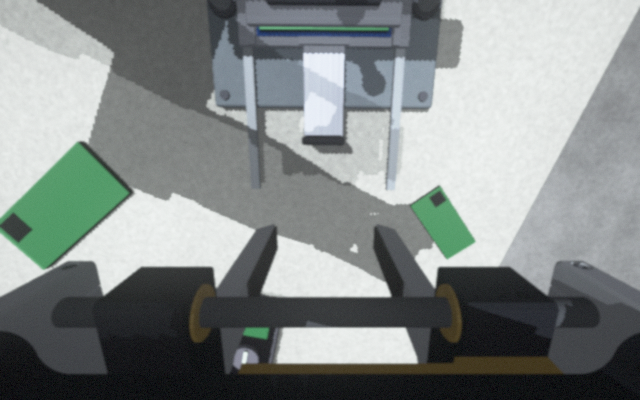

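The tray is home: the tab now sits at scene (290,237), with the tray under the crosshead and the phone still inside the blue nest. Next I go up over the sleeve, with the jaws tangential to its circle.

send_rows --deltas "0.4 0 0 40 0 0 7; 0.4 0 0 80 0 0 14; 0.4 -15 35 100 0 0 21; 0.4 -30 70 100 0 0 29; 0.4 -48 105 100 0 0 29; 0.4 -64 140 100 0 0 29; 0.4 -80 175 100 0 0 29; 0.4 -96 210 100 0 0 29; 0.4 -114 247 100 0 0 29; 0.4 -114 247 100 0 0 29; 0.4 -114 247 100 0 0 29; 0.4 -114 247 100 0 0 29"

```text
time: 9.62
tool_pos: [0.5196, 0.188, 0.5384]
ee_rot: [-180.0, 0.0, 137.5]
contact_force: [-0.0, 0.0, 0.3]
finger_gap: 0.0563
```

Run:
```python
from h import *
s=manip.read_state(); print({k:np.round(s[k],4) for k in ("time","joints","tool_pos","ee_rot","contact_force","finger_gap")})
W=cam("wrist"); a=manip.snapshot("wrist")[:,:,::-1]; cv2.imwrite("pics/w3.png",a)
print([(round(d["confidence"],2),np.round(d["centre"],1)) for d in manip.trace("wrist","sleeve")])
print("pred washer",proj(W,[.5195,.1887,.294]),"knob",proj(W,[.565,.1472,.253]),"grasp",proj(W,[*s["tool_pos"][:2],s["tool_pos"][2]-.18]))
```

```text
{'time': np.float64(9.6167), 'joints': array([ 1.60904e+01,  1.39960e+01,  7.37064e+01, -1.26000e-02,
        9.23145e+01, -3.14126e+01]), 'tool_pos': array([0.5196, 0.188 , 0.5384]), 'ee_rot': array([-1.799790e+02,  1.900000e-03,  1.375025e+02]), 'contact_force': array([-0.0189,  0.0256,  0.2736]), 'finger_gap': np.float64(0.0563)}
[]
pred washer [325.10780052 215.74337857] knob [325.26984255 260.05197577] grasp [324.3485957  249.90388246]
```

View pics/w3.png

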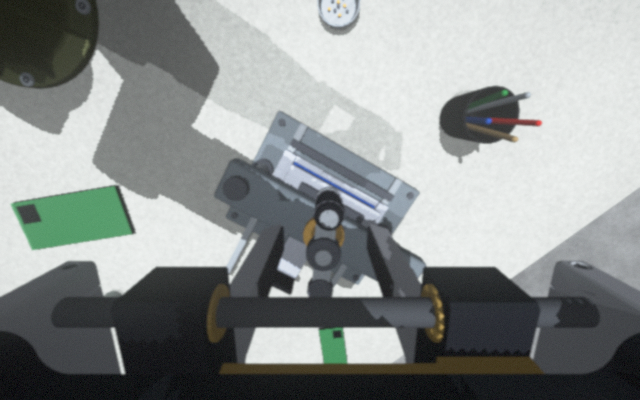

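Run:
```python
from h import *
a=cv2.imread("pics/w3.png")[165:305,240:420]
b=cv2.resize(a,(720,560),interpolation=cv2.INTER_CUBIC)
for i in range(0,180,20): cv2.putText(b,str(240+i),(i*4,10),0,.35,(0,0,255));cv2.line(b,(i*4,0),(i*4,560),(90,90,200),1)
for i in range(0,140,20): cv2.putText(b,str(165+i),(0,i*4+10),0,.35,(0,0,255));cv2.line(b,(0,i*4),(720,i*4),(90,90,200),1)
cv2.imwrite("pics/w3c.png",b)
```

```text
(no output)
```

View pics/w3c.png

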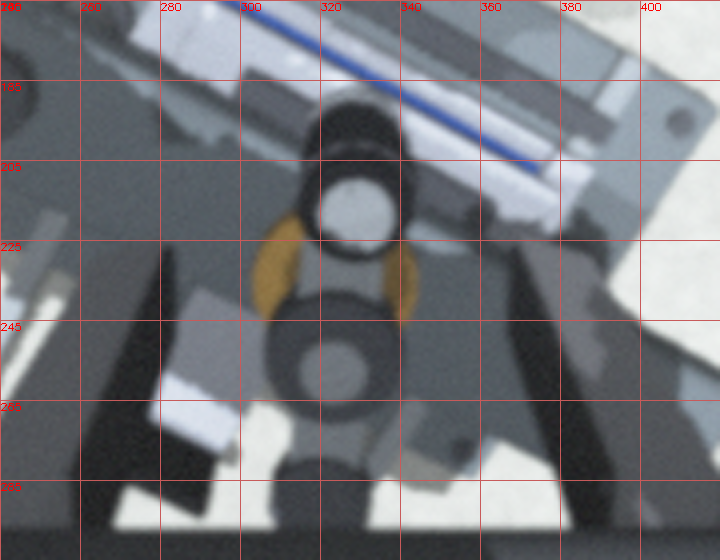

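Run:
```python
from h import *
W=cam("wrist");S=cam("scene");D=cam("side")
w=(329.2,218.7);k=(323.3,258)
for z in(.291,.294,.297): print(z,atz(W,w,z)[:2].round(4))
for z in(.250,.253,.257): print(z,atz(W,k,z)[:2].round(4))
print(tri([(W,w),(S,(380.6,185.6)),(D,(383.8,179.4))]).round(4),tri([(W,k),(S,(351.6,202.4)),(D,(358.2,199))]).round(4))
```

```text
0.291 [0.5248 0.188 ]
0.294 [0.5241 0.1887]
0.297 [0.5233 0.1894]
0.25 [0.5633 0.1454]
0.253 [0.5622 0.1465]
0.257 [0.5607 0.1479]
[0.5231 0.1898 0.2972] [0.5633 0.1462 0.2496]
```

send_rows --deltas "0.4 3 1 -20 0 0 0; 0.4 3 1 -40 0 0 0; 0.4 3 1 -55 0 0 0; 0.4 3 1 -65 0 0 0; 0.4 3 1 -75 0 0 0; 0.4 3 1 -85 0 0 0; 0.4 3 1 -93 0 0 0; 0.4 3 1 -93 0 0 0"

```text
time: 10.38
tool_pos: [0.5225, 0.189, 0.4441]
ee_rot: [-179.9, -0.1, 137.5]
contact_force: [0.1, 0.0, -0.7]
finger_gap: 0.0562
```

Run:
```python
from h import *
s=manip.read_state(); print({k:np.round(s[k],4) for k in ("time","tool_pos","contact_force","finger_gap")})
cv2.imwrite("pics/w4.png",manip.snapshot("wrist")[:,:,::-1])
a=manip.snapshot("side")[:,:,::-1][90:240,280:480]
cv2.imwrite("pics/sd4.png",cv2.resize(a,(800,600),interpolation=cv2.INTER_CUBIC))
```

```text
{'time': np.float64(10.3833), 'tool_pos': array([0.5225, 0.189 , 0.4441]), 'contact_force': array([ 0.1456,  0.0265, -0.6615]), 'finger_gap': np.float64(0.0562)}
```

View pics/w4.png

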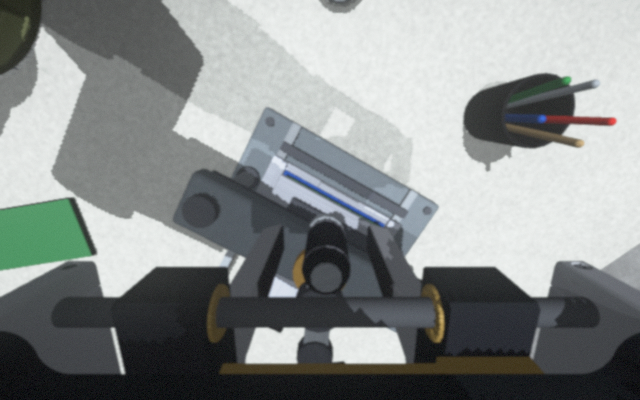

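View pics/sd4.png

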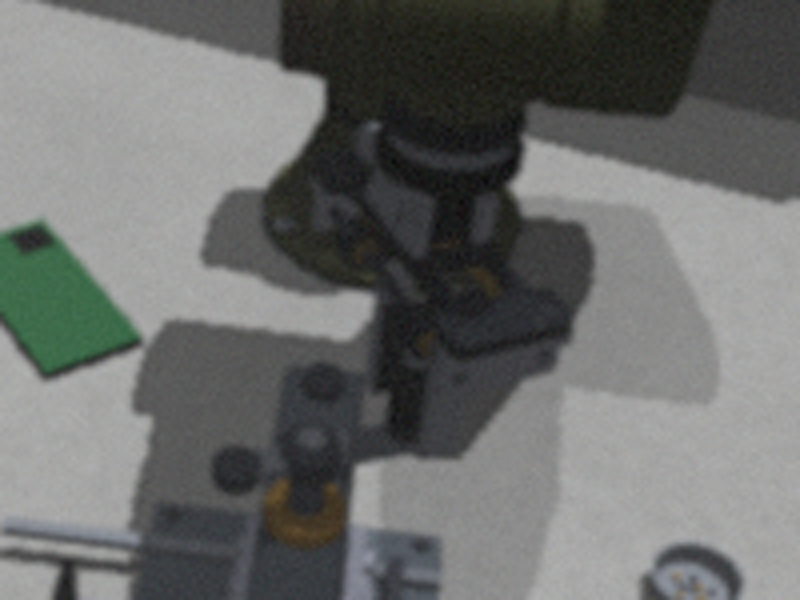

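The sleeve is centred between the fingers, with its washer at (326,277), and the tips clear the crank arm. I close the jaws.

send_rows --deltas "0.8 0 0 0 0 0 0; 1 0 0 0 0 0 0; 1 0 0 0 0 0 0; 1 0 0 0 0 0 0; 1 0 0 0 0 0 0; 1 0 0 0 0 0 0" --squeeze 40

```text
time: 10.98
tool_pos: [0.5224, 0.1892, 0.4458]
ee_rot: [180.0, 0.0, 137.5]
contact_force: [-0.6, 0.5, 0.4]
finger_gap: 0.0256
```

Run:
```python
from h import *
s=manip.read_state(); print({k:np.round(s[k],4) for k in ("time","tool_pos","contact_force","ft_torque","finger_gap")})
```

```text
{'time': np.float64(10.9833), 'tool_pos': array([0.5224, 0.1892, 0.4458]), 'contact_force': array([-0.6394,  0.5339,  0.3625]), 'ft_torque': array([-0.0203, -0.1717,  0.0186]), 'finger_gap': np.float64(0.0256)}
```

```bash
cat > gen.py <<'E'
import numpy as np,json,os,sys
# usage gen.py cx cy R phi0 th_from th_to step extra_hold   (mm, deg); th=crank turn since start
from h import manip
C=json.load(open('cmd.json')) if os.path.exists('cmd.json') else [522.4,189.2,445.6]
cx,cy,R,phi0,t0,t1,st=map(float,sys.argv[1:8]); hold=int(sys.argv[8]); zoff=float(sys.argv[9]) if len(sys.argv)>9 else 0
n=int(round((t1-t0)/st)); rows=[]; ts=[t0+st*(i+1) for i in range(n)]; 
p0=np.array([cx+R*np.cos(np.radians(phi0-t0)),cy+R*np.sin(np.radians(phi0-t0)),445.6-3.82*np.radians(t0)+zoff])
off=np.array(C)-p0
for i,t in enumerate(ts):
    p=np.array([cx+R*np.cos(np.radians(phi0-t)),cy+R*np.sin(np.radians(phi0-t)),445.6-3.82*np.radians(t)+zoff])
    f=min(1,(i+1)/max(1,n*0.6)); d=np.round(p+off*(1-f)-np.array(C),1); rows.append(d)
rows+=[rows[-1]]*hold
print("offset",off.round(2)); print("; ".join("1 %g %g %g 0 0 0"%tuple(d) for d in rows))
json.dump((np.array(C)+rows[-1]).tolist(),open('cmd.json','w'))
E
cat > fs.py <<'E'
from h import *; import sys,json
cx,cy=map(float,sys.argv[1:3])
s=manip.read_state(); p=s["tool_pos"]*1000; r=p[:2]-[cx,cy]; R=np.hypot(*r); u=r/R; t=np.array([u[1],-u[0]]) # clockwise tangent
F=s["contact_force"]; print("t",round(float(s["time"]),2),"pos",p.round(1),"R",R.round(2),"phi",np.degrees(np.arctan2(r[1],r[0])).round(1),"Frad(out)",(F[:2]@u).round(2),"Ftan(resist)",(-F[:2]@t).round(2),"Fz",F[2].round(2),"gap",round(float(s["finger_gap"])*1000,1), "T",s["ft_torque"].round(3))
open('log.txt','a').write(json.dumps([float(s["time"]),*p.tolist(),*F.tolist()])+"\n")
E
python3 gen.py 563.5 146.5 59.6 134 0 40 4 2
```

```text
offset [ 0.3  -0.17  0.  ]
1 3 2.8 -0.3 0 0 0; 1 6.3 5.4 -0.5 0 0 0; 1 9.7 7.8 -0.8 0 0 0; 1 13.2 9.9 -1.1 0 0 0; 1 16.9 11.7 -1.3 0 0 0; 1 20.7 13.3 -1.6 0 0 0; 1 24.7 14.6 -1.9 0 0 0; 1 28.7 15.6 -2.1 0 0 0; 1 32.8 16.3 -2.4 0 0 0; 1 36.9 16.8 -2.7 0 0 0; 1 36.9 16.8 -2.7 0 0 0; 1 36.9 16.8 -2.7 0 0 0
```

send_rows --deltas "1 3 2.8 -0.3 0 0 0; 1 6.3 5.4 -0.5 0 0 0; 1 9.7 7.8 -0.8 0 0 0; 1 13.2 9.9 -1.1 0 0 0; 1 16.9 11.7 -1.3 0 0 0; 1 20.7 13.3 -1.6 0 0 0; 1 24.7 14.6 -1.9 0 0 0; 1 28.7 15.6 -2.1 0 0 0; 1 32.8 16.3 -2.4 0 0 0; 1 36.9 16.8 -2.7 0 0 0"

```text
time: 11.82
tool_pos: [0.5595, 0.2055, 0.4432]
ee_rot: [-179.9, 0.0, 137.5]
contact_force: [-5.1, -9.6, 5.7]
finger_gap: 0.0247
```

```bash
python3 - <<'E'
E
python3 fs.py 563.5 146.5
```

```text
t 11.82 pos [559.5 205.5 443.2] R 59.12 phi 93.9 Frad(out) -9.28 Ftan(resist) 5.7 Fz 5.65 gap 24.7 T [-1.663  0.873 -0.015]
```

```bash
python3 gen.py 563.5 145 60 133 40 75 3.5 0; cat cmd.json
```

```text
offset [-1.06  1.08 -0.03]
1 3.8 -0.1 -0.2 0 0 0; 1 7.7 -0.4 -0.5 0 0 0; 1 11.5 -1 -0.7 0 0 0; 1 15.3 -1.7 -0.9 0 0 0; 1 19 -2.7 -1.1 0 0 0; 1 22.7 -3.9 -1.4 0 0 0; 1 26.2 -5.2 -1.6 0 0 0; 1 29.6 -6.6 -1.8 0 0 0; 1 32.8 -8.3 -2.1 0 0 0; 1 36 -10.1 -2.3 0 0 0
[595.3, 195.9, 440.6]
```

send_rows --deltas "1 3.8 -0.1 -0.2 0 0 0; 1 7.7 -0.4 -0.5 0 0 0; 1 11.5 -1 -0.7 0 0 0; 1 15.3 -1.7 -0.9 0 0 0; 1 19 -2.7 -1.1 0 0 0; 1 22.7 -3.9 -1.4 0 0 0; 1 26.2 -5.2 -1.6 0 0 0; 1 29.6 -6.6 -1.8 0 0 0; 1 32.8 -8.3 -2.1 0 0 0; 1 36 -10.1 -2.3 0 0 0"

```text
time: 12.65
tool_pos: [0.5952, 0.196, 0.4408]
ee_rot: [-179.9, -0.1, 137.5]
contact_force: [-7.7, -0.9, 4.1]
finger_gap: 0.025
```

```bash
python3 fs.py 563.5 145;  python3 gen.py 563.5 145 60 133 75 103 3.5 0
```

```text
t 12.65 pos [595.2 196.  440.8] R 60.08 phi 58.1 Frad(out) -4.88 Ftan(resist) 6.06 Fz 4.11 gap 25.0 T [-0.339  1.29   0.059]
offset [0.   0.02 0.  ]
1 3 -2 -0.2 0 0 0; 1 6 -4.3 -0.5 0 0 0; 1 8.7 -6.7 -0.7 0 0 0; 1 11.4 -9.2 -0.9 0 0 0; 1 13.8 -11.9 -1.2 0 0 0; 1 16.1 -14.8 -1.4 0 0 0; 1 18.2 -17.8 -1.6 0 0 0; 1 20.2 -20.9 -1.9 0 0 0
```

```bash
echo '[595.3, 195.9, 440.6]'>cmd.json;  python3 gen.py 563.2 144 60 133 75 110 3.5 0;cat cmd.json
```

```text
offset [0.3  1.02 0.  ]
1 3 -2.2 -0.2 0 0 0; 1 5.9 -4.6 -0.5 0 0 0; 1 8.6 -7.2 -0.7 0 0 0; 1 11.2 -9.9 -0.9 0 0 0; 1 13.6 -12.8 -1.2 0 0 0; 1 15.8 -15.8 -1.4 0 0 0; 1 17.9 -18.8 -1.6 0 0 0; 1 19.9 -21.9 -1.9 0 0 0; 1 21.6 -25.1 -2.1 0 0 0; 1 23.1 -28.5 -2.3 0 0 0
[618.4, 167.4, 438.3]
```

send_rows --deltas "1 3 -2.2 -0.2 0 0 0; 1 5.9 -4.6 -0.5 0 0 0; 1 8.6 -7.2 -0.7 0 0 0; 1 11.2 -9.9 -0.9 0 0 0; 1 13.6 -12.8 -1.2 0 0 0; 1 15.8 -15.8 -1.4 0 0 0; 1 17.9 -18.8 -1.6 0 0 0; 1 19.9 -21.9 -1.9 0 0 0; 1 21.6 -25.1 -2.1 0 0 0; 1 23.1 -28.5 -2.3 0 0 0"

```text
time: 13.48
tool_pos: [0.6184, 0.1681, 0.4385]
ee_rot: [179.9, -0.1, 137.5]
contact_force: [-2.5, 5.5, 1.2]
finger_gap: 0.0252
```

```bash
python3 fs.py 563.2 144;  python3 gen.py 563.2 144 60 133 110 145 3.5 0;cat cmd.json
```

```text
t 13.48 pos [618.4 168.1 438.5] R 60.21 phi 23.6 Frad(out) -0.08 Ftan(resist) 6.08 Fz 1.18 gap 25.2 T [ 1.036  0.405 -0.012]
offset [-0.03 -0.04  0.03]
1 1.3 -3.4 -0.2 0 0 0; 1 2.5 -6.9 -0.5 0 0 0; 1 3.4 -10.4 -0.7 0 0 0; 1 4.1 -14 -1 0 0 0; 1 4.5 -17.7 -1.2 0 0 0; 1 4.8 -21.3 -1.4 0 0 0; 1 4.8 -25 -1.7 0 0 0; 1 4.6 -28.6 -1.9 0 0 0; 1 4.1 -32.3 -2.1 0 0 0; 1 3.5 -35.9 -2.4 0 0 0
[621.9, 131.5, 435.90000000000003]
```

send_rows --deltas "1 1.3 -3.4 -0.2 0 0 0; 1 2.5 -6.9 -0.5 0 0 0; 1 3.4 -10.4 -0.7 0 0 0; 1 4.1 -14 -1 0 0 0; 1 4.5 -17.7 -1.2 0 0 0; 1 4.8 -21.3 -1.4 0 0 0; 1 4.8 -25 -1.7 0 0 0; 1 4.6 -28.6 -1.9 0 0 0; 1 4.1 -32.3 -2.1 0 0 0; 1 3.5 -35.9 -2.4 0 0 0"

```text
time: 14.32
tool_pos: [0.6218, 0.1322, 0.4362]
ee_rot: [179.9, -0.1, 137.5]
contact_force: [-2.4, 5.7, 2.5]
finger_gap: 0.0253
```

```bash
python3 fs.py 563.2 144;  python3 gen.py 563.2 144 60 133 145 180 3.5 0;cat cmd.json
```

```text
t 14.32 pos [621.8 132.2 436.2] R 59.79 phi -11.3 Frad(out) -3.48 Ftan(resist) 5.12 Fz 2.52 gap 25.3 T [1.262 0.384 0.023]
offset [ 0.01 -0.03 -0.03]
1 -0.9 -3.6 -0.2 0 0 0; 1 -2 -7.1 -0.5 0 0 0; 1 -3.3 -10.5 -0.7 0 0 0; 1 -4.8 -13.8 -0.9 0 0 0; 1 -6.5 -17 -1.1 0 0 0; 1 -8.4 -20.2 -1.4 0 0 0; 1 -10.5 -23.2 -1.6 0 0 0; 1 -12.7 -26.1 -1.8 0 0 0; 1 -15.2 -28.8 -2.1 0 0 0; 1 -17.8 -31.4 -2.3 0 0 0
[604.1, 100.1, 433.6]
```

```bash
echo '[621.9, 131.5, 435.9]'>cmd.json;  python3 gen.py 562.5 144 60 133 145 180 3.5 0;cat cmd.json
```

```text
offset [ 0.71 -0.03 -0.03]
1 -1 -3.6 -0.2 0 0 0; 1 -2.2 -7.1 -0.5 0 0 0; 1 -3.6 -10.5 -0.7 0 0 0; 1 -5.2 -13.8 -0.9 0 0 0; 1 -7.1 -17 -1.1 0 0 0; 1 -9.1 -20.2 -1.4 0 0 0; 1 -11.2 -23.2 -1.6 0 0 0; 1 -13.4 -26.1 -1.8 0 0 0; 1 -15.9 -28.8 -2.1 0 0 0; 1 -18.5 -31.4 -2.3 0 0 0
[603.4, 100.1, 433.59999999999997]
```

send_rows --deltas "1 -1 -3.6 -0.2 0 0 0; 1 -2.2 -7.1 -0.5 0 0 0; 1 -3.6 -10.5 -0.7 0 0 0; 1 -5.2 -13.8 -0.9 0 0 0; 1 -7.1 -17 -1.1 0 0 0; 1 -9.1 -20.2 -1.4 0 0 0; 1 -11.2 -23.2 -1.6 0 0 0; 1 -13.4 -26.1 -1.8 0 0 0; 1 -15.9 -28.8 -2.1 0 0 0; 1 -18.5 -31.4 -2.3 0 0 0"

```text
time: 15.15
tool_pos: [0.6035, 0.1006, 0.4339]
ee_rot: [179.9, 0.0, 137.5]
contact_force: [2.6, 5.9, 0.4]
finger_gap: 0.0253
```

```bash
python3 fs.py 562.5 144;  python3 gen.py 562.5 144 60 133 180 215 3.5 0;cat cmd.json
```

```text
t 15.15 pos [603.5 100.6 433.9] R 59.69 phi -46.6 Frad(out) -2.51 Ftan(resist) 5.96 Fz 0.39 gap 25.3 T [ 1.163 -0.663 -0.01 ]
offset [-0.02 -0.02  0.  ]
1 -2.8 -2.4 -0.2 0 0 0; 1 -5.6 -4.7 -0.5 0 0 0; 1 -8.7 -6.7 -0.7 0 0 0; 1 -11.8 -8.6 -0.9 0 0 0; 1 -15.1 -10.3 -1.2 0 0 0; 1 -18.4 -11.7 -1.4 0 0 0; 1 -21.9 -13 -1.6 0 0 0; 1 -25.4 -14.1 -1.9 0 0 0; 1 -28.9 -14.9 -2.1 0 0 0; 1 -32.5 -15.5 -2.3 0 0 0
[570.9, 84.6, 431.29999999999995]
```

Still free at about 6 N. I continue.

send_rows --deltas "1 -2.8 -2.4 -0.2 0 0 0; 1 -5.6 -4.7 -0.5 0 0 0; 1 -8.7 -6.7 -0.7 0 0 0; 1 -11.8 -8.6 -0.9 0 0 0; 1 -15.1 -10.3 -1.2 0 0 0; 1 -18.4 -11.7 -1.4 0 0 0; 1 -21.9 -13 -1.6 0 0 0; 1 -25.4 -14.1 -1.9 0 0 0; 1 -28.9 -14.9 -2.1 0 0 0; 1 -32.5 -15.5 -2.3 0 0 0"

```text
time: 15.98
tool_pos: [0.5711, 0.0852, 0.4315]
ee_rot: [179.9, 0.0, 137.5]
contact_force: [4.9, 7.3, -0.9]
finger_gap: 0.0257
```

```bash
python3 fs.py 562.5 144;  python3 gen.py 562.5 144 60 133 215 250 3.5 0;cat cmd.json
```

```text
t 15.98 pos [571.1  85.2 431.5] R 59.42 phi -81.7 Frad(out) -6.52 Ftan(resist) 5.86 Fz -0.87 gap 25.7 T [ 1.267 -1.157 -0.009]
offset [0.05 0.02 0.03]
1 -3.7 -0.4 -0.2 0 0 0; 1 -7.3 -0.6 -0.5 0 0 0; 1 -11 -0.5 -0.7 0 0 0; 1 -14.7 -0.3 -1 0 0 0; 1 -18.3 0.2 -1.2 0 0 0; 1 -21.9 0.9 -1.4 0 0 0; 1 -25.4 1.9 -1.7 0 0 0; 1 -28.9 3 -1.9 0 0 0; 1 -32.3 4.4 -2.1 0 0 0; 1 -35.6 5.9 -2.4 0 0 0
[535.3, 90.5, 428.9]
```

```bash
echo '[570.9, 84.6, 431.3]'>cmd.json;  python3 gen.py 562.6 144.8 59.6 133 215 250 3.5 0;cat cmd.json
```

```text
offset [ 0.01 -1.18  0.03]
1 -3.6 -0.2 -0.2 0 0 0; 1 -7.3 -0.2 -0.5 0 0 0; 1 -10.9 0.1 -0.7 0 0 0; 1 -14.5 0.5 -1 0 0 0; 1 -18.1 1.2 -1.2 0 0 0; 1 -21.7 2.1 -1.4 0 0 0; 1 -25.2 3.1 -1.7 0 0 0; 1 -28.7 4.2 -1.9 0 0 0; 1 -32.1 5.5 -2.1 0 0 0; 1 -35.4 7.1 -2.4 0 0 0
[535.5, 91.69999999999999, 428.90000000000003]
```

send_rows --deltas "1 -3.6 -0.2 -0.2 0 0 0; 1 -7.3 -0.2 -0.5 0 0 0; 1 -10.9 0.1 -0.7 0 0 0; 1 -14.5 0.5 -1 0 0 0; 1 -18.1 1.2 -1.2 0 0 0; 1 -21.7 2.1 -1.4 0 0 0; 1 -25.2 3.1 -1.7 0 0 0; 1 -28.7 4.2 -1.9 0 0 0; 1 -32.1 5.5 -2.1 0 0 0; 1 -35.4 7.1 -2.4 0 0 0"

```text
time: 16.82
tool_pos: [0.5358, 0.0915, 0.4292]
ee_rot: [179.9, 0.1, 137.5]
contact_force: [5.5, -3.2, 0.6]
finger_gap: 0.0254
```

```bash
python3 fs.py 562.6 144.8;  python3 gen.py 562.6 144.8 59.6 133 250 285 3.5 0;cat cmd.json
```

```text
t 16.82 pos [535.8  91.5 429.2] R 59.67 phi -116.7 Frad(out) 0.33 Ftan(resist) 6.38 Fz 0.59 gap 25.4 T [-0.566 -1.111  0.012]
offset [-0.04  0.   -0.03]
1 -3.2 1.8 -0.2 0 0 0; 1 -6.3 3.7 -0.5 0 0 0; 1 -9.2 5.8 -0.7 0 0 0; 1 -12 8.1 -0.9 0 0 0; 1 -14.7 10.6 -1.1 0 0 0; 1 -17.2 13.2 -1.4 0 0 0; 1 -19.5 16 -1.6 0 0 0; 1 -21.7 18.9 -1.8 0 0 0; 1 -23.7 22 -2.1 0 0 0; 1 -25.5 25.1 -2.3 0 0 0
[510.0, 116.79999999999998, 426.6]
```

send_rows --deltas "1 -3.2 1.8 -0.2 0 0 0; 1 -6.3 3.7 -0.5 0 0 0; 1 -9.2 5.8 -0.7 0 0 0; 1 -12 8.1 -0.9 0 0 0; 1 -14.7 10.6 -1.1 0 0 0; 1 -17.2 13.2 -1.4 0 0 0; 1 -19.5 16 -1.6 0 0 0; 1 -21.7 18.9 -1.8 0 0 0; 1 -23.7 22 -2.1 0 0 0; 1 -25.5 25.1 -2.3 0 0 0"

```text
time: 17.65
tool_pos: [0.5102, 0.1165, 0.4269]
ee_rot: [-180.0, 0.1, 137.5]
contact_force: [3.0, -5.9, 1.3]
finger_gap: 0.0256
```

```bash
python3 fs.py 562.6 144.8;  python3 gen.py 562.6 144.8 59.6 133 285 320 3.5 0;cat cmd.json
```

```text
t 17.65 pos [510.2 116.5 426.9] R 59.55 phi -151.6 Frad(out) 0.14 Ftan(resist) 6.58 Fz 1.27 gap 25.6 T [-1.073 -0.548 -0.023]
offset [ 0.02 -0.02  0.  ]
1 -1.6 3.3 -0.2 0 0 0; 1 -3 6.6 -0.5 0 0 0; 1 -4.2 10.1 -0.7 0 0 0; 1 -5.2 13.6 -0.9 0 0 0; 1 -6 17.1 -1.2 0 0 0; 1 -6.6 20.7 -1.4 0 0 0; 1 -6.9 24.4 -1.6 0 0 0; 1 -7 28 -1.9 0 0 0; 1 -6.9 31.6 -2.1 0 0 0; 1 -6.6 35.3 -2.3 0 0 0
[503.4, 152.09999999999997, 424.3]
```

send_rows --deltas "1 -1.6 3.3 -0.2 0 0 0; 1 -3 6.6 -0.5 0 0 0; 1 -4.2 10.1 -0.7 0 0 0; 1 -5.2 13.6 -0.9 0 0 0; 1 -6 17.1 -1.2 0 0 0; 1 -6.6 20.7 -1.4 0 0 0; 1 -6.9 24.4 -1.6 0 0 0; 1 -7 28 -1.9 0 0 0; 1 -6.9 31.6 -2.1 0 0 0; 1 -6.6 35.3 -2.3 0 0 0"

```text
time: 18.48
tool_pos: [0.5035, 0.1519, 0.4245]
ee_rot: [-179.9, 0.0, 137.5]
contact_force: [-2.0, -5.9, 2.9]
finger_gap: 0.0252
```

```bash
python3 fs.py 562.6 144.8;  python3 gen.py 562.6 144.8 59.6 133 320 341 3.5 0;cat cmd.json
```

```text
t 18.48 pos [503.5 151.9 424.5] R 59.56 phi 173.2 Frad(out) 1.27 Ftan(resist) 6.11 Fz 2.88 gap 25.2 T [-1.131  0.281 -0.039]
offset [-0.04  0.04  0.03]
1 0.6 3.6 -0.2 0 0 0; 1 1.4 7.1 -0.5 0 0 0; 1 2.4 10.6 -0.7 0 0 0; 1 3.6 14.1 -1 0 0 0; 1 5 17.4 -1.2 0 0 0; 1 6.6 20.7 -1.4 0 0 0
[510.0, 172.79999999999995, 422.90000000000003]
```

send_rows --deltas "1 0.6 3.6 -0.2 0 0 0; 1 1.4 7.1 -0.5 0 0 0; 1 2.4 10.6 -0.7 0 0 0; 1 3.6 14.1 -1 0 0 0; 1 5 17.4 -1.2 0 0 0; 1 6.6 20.7 -1.4 0 0 0"

```text
time: 18.98
tool_pos: [0.5099, 0.1726, 0.4231]
ee_rot: [-179.9, -0.0, 137.5]
contact_force: [-6.4, -5.8, 5.4]
finger_gap: 0.0257
```

```bash
python3 fs.py 562.6 144.8;  python3 gen.py 562.6 144.8 59.6 133 341 362 3.5 0;cat cmd.json
```

```text
t 18.98 pos [509.9 172.6 423.1] R 59.57 phi 152.1 Frad(out) 2.92 Ftan(resist) 8.09 Fz 5.42 gap 25.7 T [-1.082  0.996  0.005]
offset [0.02 0.02 0.04]
1 1.8 3.2 -0.2 0 0 0; 1 3.8 6.2 -0.5 0 0 0; 1 6 9.1 -0.7 0 0 0; 1 8.3 11.9 -1 0 0 0; 1 10.8 14.5 -1.2 0 0 0; 1 13.5 17 -1.4 0 0 0
[523.5, 189.79999999999995, 421.50000000000006]
```

Tangential force jumped to 8.1 N, which may be the touch. I go on in small steps to confirm.

send_rows --deltas "1 1.8 3.2 -0.2 0 0 0; 1 3.8 6.2 -0.5 0 0 0; 1 6 9.1 -0.7 0 0 0; 1 8.3 11.9 -1 0 0 0; 1 10.8 14.5 -1.2 0 0 0; 1 13.5 17 -1.4 0 0 0"

```text
time: 19.48
tool_pos: [0.5234, 0.1898, 0.4217]
ee_rot: [-179.9, -0.0, 137.5]
contact_force: [-8.3, -4.6, 5.5]
finger_gap: 0.0255
```

```bash
python3 fs.py 562.6 144.8;  python3 gen.py 562.6 144.8 59.6 133 362 383 3.5 0;cat cmd.json
```

```text
t 19.48 pos [523.4 189.8 421.7] R 59.73 phi 131.1 Frad(out) 1.98 Ftan(resist) 9.34 Fz 5.52 gap 25.5 T [-0.81   1.379 -0.046]
offset [0.   0.02 0.04]
1 2.8 2.3 -0.2 0 0 0; 1 5.8 4.4 -0.5 0 0 0; 1 8.9 6.4 -0.7 0 0 0; 1 12 8.1 -1 0 0 0; 1 15.3 9.7 -1.2 0 0 0; 1 18.7 11 -1.4 0 0 0
[542.2, 200.79999999999995, 420.1000000000001]
```

send_rows --deltas "1 2.8 2.3 -0.2 0 0 0; 1 5.8 4.4 -0.5 0 0 0; 1 8.9 6.4 -0.7 0 0 0; 1 12 8.1 -1 0 0 0; 1 15.3 9.7 -1.2 0 0 0; 1 18.7 11 -1.4 0 0 0"

```text
time: 19.98
tool_pos: [0.542, 0.201, 0.4204]
ee_rot: [-179.9, -0.1, 137.5]
contact_force: [-9.8, -1.4, 5.6]
finger_gap: 0.0254
```

```bash
python3 fs.py 562.6 144.8;  python3 gen.py 562.6 144.8 59.6 133 383 397 3.5 0;cat cmd.json
```

```text
t 19.98 pos [542.  201.  420.4] R 59.91 phi 110.1 Frad(out) 2.07 Ftan(resist) 9.67 Fz 5.55 gap 25.4 T [-0.3    1.671  0.037]
offset [-0.02 -0.01  0.04]
1 3.5 1.1 -0.2 0 0 0; 1 7 2.1 -0.5 0 0 0; 1 10.6 2.8 -0.7 0 0 0; 1 14.2 3.3 -1 0 0 0
[556.4000000000001, 204.09999999999997, 419.1000000000001]
```

send_rows --deltas "1 3.5 1.1 -0.2 0 0 0; 1 7 2.1 -0.5 0 0 0; 1 10.6 2.8 -0.7 0 0 0; 1 14.2 3.3 -1 0 0 0"

```text
time: 20.32
tool_pos: [0.5561, 0.2045, 0.4195]
ee_rot: [-179.9, -0.1, 137.5]
contact_force: [-9.8, -0.4, 6.9]
finger_gap: 0.0255
```

```bash
python3 fs.py 562.6 144.8;  python3 gen.py 562.6 144.8 59.6 133 397 411 3.5 0;cat cmd.json
```

```text
t 20.32 pos [556.1 204.5 419.5] R 60.03 phi 96.2 Frad(out) 0.68 Ftan(resist) 9.83 Fz 6.87 gap 25.5 T [-0.071  1.793 -0.022]
offset [ 0.03  0.03 -0.03]
1 3.6 0.3 -0.2 0 0 0; 1 7.2 0.3 -0.4 0 0 0; 1 10.9 0.1 -0.7 0 0 0; 1 14.5 -0.3 -0.9 0 0 0
[570.9000000000001, 203.79999999999995, 418.2000000000001]
```

send_rows --deltas "1 3.6 0.3 -0.2 0 0 0; 1 7.2 0.3 -0.4 0 0 0; 1 10.9 0.1 -0.7 0 0 0; 1 14.5 -0.3 -0.9 0 0 0"

```text
time: 20.65
tool_pos: [0.5706, 0.2044, 0.4185]
ee_rot: [-179.9, -0.1, 137.5]
contact_force: [-11.0, 2.7, 6.9]
finger_gap: 0.0253
```

```bash
python3 fs.py 562.6 144.8;  python3 gen.py 562.6 144.8 59.6 133 411 418 3.5 0;cat cmd.json
python3 - <<'E'
import json,numpy as np
for l in open('log.txt'):
    t,x,y,z,fx,fy,fz=json.loads(l); r=np.array([x-562.6,y-144.8]);R=np.hypot(*r);u=r/R
    print(round(t,2),round((133-np.degrees(np.arctan2(r[1],r[0])))%360,1),round(fx*-u[1]+fy*u[0],2),round(fx*u[0]+fy*u[1],2),round(fz,1))
E
```

```text
t 20.65 pos [570.6 204.4 418.5] R 60.14 phi 82.4 Frad(out) 1.23 Ftan(resist) 11.29 Fz 6.86 gap 25.3 T [ 0.456  1.806 -0.053]
offset [ 0.01 -0.02  0.  ]
1 3.6 -0.6 -0.2 0 0 0; 1 7.1 -1.4 -0.5 0 0 0
[578.0000000000001, 202.39999999999995, 417.7000000000001]11.82 40.1 5.54 -9.37 5.7
12.65 75.5 6.01 -4.94 4.1
13.48 110.4 6.07 -0.18 1.2
14.32 145.0 5.08 -3.53 2.5
15.15 180.2 5.93 -2.57 0.4
15.98 214.9 5.83 -6.54 -0.9
16.82 249.7 6.38 0.33 0.6
17.65 284.6 6.58 0.14 1.3
18.48 319.8 6.11 1.27 2.9
18.98 340.9 8.09 2.92 5.4
19.48 1.9 9.34 1.98 5.5
19.98 22.9 9.67 2.07 5.6
20.32 36.8 9.83 0.68 6.9
20.65 50.6 11.29 1.23 6.9
```

Five samples agree: the crank ran free at about 6.1 N until about 320°, then jumped and rose, which puts the touch at about 325° (between 318° and 341°). I go to 418°, about a quarter turn past, and hold.

send_rows --deltas "1 3.6 -0.6 -0.2 0 0 0; 1 7.1 -1.4 -0.5 0 0 0; 1 7.1 -1.4 -0.5 0 0 0; 1 7.1 -1.4 -0.5 0 0 0; 1 7.1 -1.4 -0.5 0 0 0; 1 7.1 -1.4 -0.5 0 0 0"

```text
time: 21.15
tool_pos: [0.5778, 0.203, 0.4181]
ee_rot: [180.0, -0.1, 137.5]
contact_force: [-5.9, 2.6, 4.2]
finger_gap: 0.0252
```

```bash
python3 fs.py 562.6 144.8
python3 - <<'E'
from h import *
a=manip.snapshot("side")[:,:,::-1][130:330,240:500]
cv2.imwrite("pics/sd5.png",cv2.resize(a,(780,600),interpolation=cv2.INTER_CUBIC))
cv2.imwrite("pics/w5.png",manip.snapshot("wrist")[:,:,::-1])
E
```

```text
t 21.15 pos [577.8 203.  418.1] R 60.12 phi 75.4 Frad(out) 1.01 Ftan(resist) 6.32 Fz 4.19 gap 25.2 T [ 0.553  0.848 -0.019]
```

View pics/sd5.png

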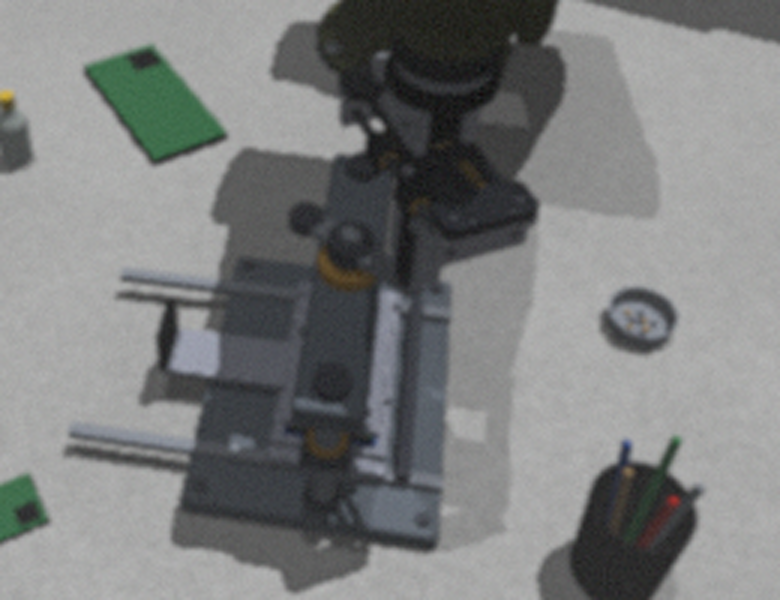

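View pics/w5.png

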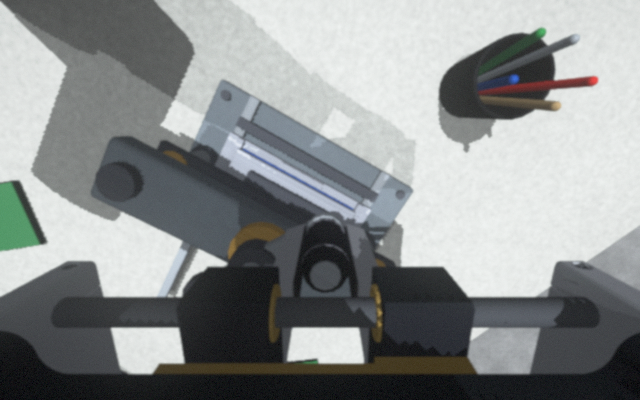

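The phone is pressed and the sleeve still gripped. Everything else looks undisturbed: dish at (638,320), cup at (640,530) and dropper at (12,130) in the crop. I open the jaws partly and lift straight off.

send_rows --deltas "0.4 0 0 0 0 0 0; 0.4 0 0 0 0 0 0; 0.4 0 0 0 0 0 0; 0.4 0 0 0 0 0 0; 0.4 0 0 0 0 0 0; 0.4 0 0 0 0 0 0; 0.4 0 0 10 0 0 0; 0.4 0 0 30 0 0 0; 0.4 0 0 60 0 0 0; 0.4 0 0 95 0 0 0; 0.4 0 0 130 0 0 0; 0.4 0 0 150 0 0 0; 0.4 0 0 150 0 0 0; 0.4 0 0 150 0 0 0; 0.4 0 0 150 0 0 0"

```text
time: 22.5
tool_pos: [0.5781, 0.2024, 0.5669]
ee_rot: [-179.9, -0.0, 137.5]
contact_force: [-0.0, -0.0, -0.2]
finger_gap: 0.0563
```

```bash
python3 fs.py 562.6 144.8
python3 - <<'E'
from h import *
W=cam("wrist"); w=manip.snapshot("wrist")[:,:,::-1]; cv2.imwrite("pics/w6.png",w)
a=manip.snapshot("scene")[:,:,::-1]; cv2.imwrite("pics/s6.png",a)
print(proj(W,[.5778,.203,.267]),proj(W,[.5626,.1448,.225]))
E
```

```text
t 22.5 pos [578.1 202.4 566.9] R 59.64 phi 74.9 Frad(out) -0.01 Ftan(resist) 0.0 Fz -0.15 gap 56.3 T [ 0.043 -0.159 -0.007]
[325.1374586  198.73253277] [280.51744422 212.47987953]
```

View pics/w6.png

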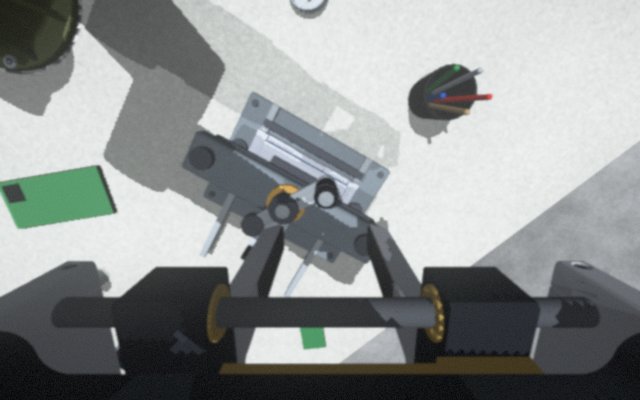

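View pics/s6.png

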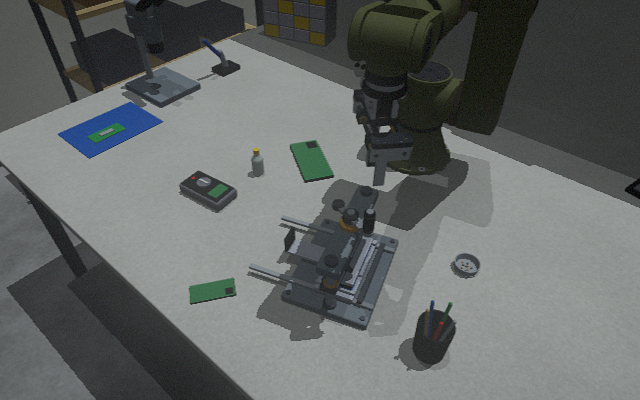

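The washer shows at (326,198) against a predicted (325,199), so the crank stayed where I left it. The arm is clear and the bystanders are in place. I hand in.

```bash
python3 -c "
from workcell import manip
print(manip.hand_in())"
```

```text
the job is handed in; nothing more can be done
None
```

I pushed the tray home, wound the press down about a quarter turn past the first touch, let go of the sleeve and handed the job in at about 23 s. The hand-in gave no verdict. The pressing force cannot be read directly, so that part is estimated.

- **Tray:** I pushed at about 40 mm/s. At the stop the force rose from 10 to 23 N with almost no movement, and the pictures showed the phone still in its nest.
- **Touch:** I gripped the sleeve and turned clockwise. The crank ran free at about 6 N, then jumped to 8.1 N between 320° and 341° and kept rising to 11.3 N. That puts the first touch at about 325°.
- **Press:** I stopped at 418°, about 93° past the touch, with the sleeve gripped throughout. From the figures given, that should be about 80 N, with a range of about 71 to 86 N.
- **Last checks:** After the release the crank stayed within about a pixel of where I left it. The contact force was about 0 and the bystanders looked unmoved.
- **Disagreements:** The free turning force measured about 6 N against the stated 7.7 N. While I held the final position it relaxed to 6.3 N.

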